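# Wedge the tip boxes tight on the shaker

### The job

Three pipette-tip boxes stand loosely in a row on the shaker platform. Take the white wedge out of its stand and drive it, thin end down, straight into the gap between the row's left-hand box and the platform's left end wall, pressing firmly until the whole row is clamped tight between the two end walls, then let go and leave it standing wedged there. Do not tip the boxes or disturb the things standing round about.

Things in the scene. Friction and masses are not known exactly. Their poses are not given: they have to be found in the camera images.
- shaker: Fixed low orbital shaker, 200x340 mm housing; platform top 60 mm above the origin (centre of underside, on the bench). y runs along the row towards the gap (robot's left), x away from the robot. End walls 10 mm thick, 130 mm wide, 62 mm high above the platform, inner faces at y = -135 and +135 mm; side rails 12 mm high, inner faces at x = +-63.5 mm. Platform does not move.
- gap (a point): Middle of the top edge of the inner face of the left (+y) end wall (shaker frame 0, 135, 122 mm). From here the gap for the wedge reaches 16.5 to 18.5 mm towards the boxes (shaker -y) at the start, 24 mm once the boxes are pushed together against the other wall.
- tip_box_1: White pipette-tip box, lid fixed shut, 118 mm in x, 82 mm in y, 62 mm high, about 0.12 kg; origin at the centre of its underside, axes as the shaker's. Right (-y) end of the row. Gaps of 1 to 4 mm lie between the boxes and beside the right-hand wall.
- tip_box_2: The same kind of box, in the middle of the row.
- tip_box_3: The same kind of box, at the left (+y) end of the row, next to the gap for the wedge.
- wedge: White slick plastic wedge, 98 mm high, 50 mm deep in x, 0.09 kg, upright, thin end down. Origin: centre of the foot, which is 6 mm thick in y. The +y face is upright, the -y face slopes: 0.36 mm thicker per mm of height, 30.5 mm at 68 mm; above that the gripping head. Row tight: foot about 12 mm above the platform. Either face to the wall; friction holds it. Takes a push of 8 to 20 N.
- wedge_head (a point): Centre of the wedge's gripping head, 46 mm in x, 30.5 mm in y, 30 mm high, with rounded edges; 83 mm above the foot and 12.2 mm to the -y side of the wedge's origin. Grasp here from above, across either side.
- stand: Grey plastic stand fixed to the bench, about 90x65x40 mm, in whose open slot (54 mm in x, 21 mm in y, floor 5 mm above the bench) the wedge waits upright with about 1 mm of play, so it may lean a few degrees. Origin on the bench under the wedge's foot; axes as the wedge's. Lift the wedge straight up.
- jar: Bystander: white specimen jar, 51 mm across, 65 mm high; origin at the centre of its underside. Leave it alone.
- tape: Bystander: roll of tape lying flat, 66 mm across, 18 mm high; origin at the centre of its underside. Leave it alone.
- oil: Bystander: small brown bottle with black cap, 31 mm across, 67 mm high; origin at the centre of its underside. Leave it alone.
Mind the look-alikes: they are no part of the job. What is shaped like the tip_box_2 but orange or red is not meant.

How it is judged:
By the outcome, as a careful person would: the job done as asked, in the order asked, and still so for the second after the job is handed in, with the robot touching nothing.
It also fails if it takes over 45 s, if anything falls off the work surface, if the arm or the gripper's body presses on something with over 40 N, if the wrist force passes 120 N, or if a joint passes its speed limit or range.

### The arm

A 6-joint arm with a two-finger parallel gripper is mounted at the origin on a cart in front of the work surface, level with it; the furniture and walls round the work are solid. World frame = base frame: x ahead of the robot, y to its left, z up, the work surface at z = 0. Lengths are in m, angles in degrees, forces in N, time in s.
With the tool pointing down it reaches from about 0.35 to 0.875 m from the base axis. Payload 4.2 kg.
Tool frame: the origin (TCP) lies at the very end of the fingers, on their centre line; the grasp point (between the pads) lies 19 mm behind it; z points along the fingers, y is the line along which they close (so a half turn about z gives the same grasp; the last joint's range is limited). The gripper opens to 87 mm and grips with 3 to 60 N. Pads are 19 mm wide; open, the fingers measure 117 mm over their backs; the gripper's body (75 mm by 190 mm) begins 51 mm behind the grasp point.
Start: joints at [-54.855, 22.042, 0.453, 0, -68.411, -14.817], TCP at [0.217, -0.586, 0.223] pointing down, gripper open.
Joint ranges: [-179.83, 179.83], [-69.29, 118.12], [-61.27, 80.66], [-181.25, 117.63], [-171.15, -9.14], [-177.46, 177.46]. Speed limits (degrees/s): [159.86, 159.86, 180, 180, 180, 180].

### API

Orientations are given as a 3x3 rotation matrix whose columns are the frame's x, y, z axes.
In Python, from station import sense, cams, r gives the robot as it stands. The module is installed in compiled form; this text tells all that it offers.
- The arm moves only by the tool step_arm, never from a script. Its argument "targets" is text: rows parted by semicolons, each of 4 numbers parted by spaces: the shift along the tool's x, y, z in cm, then the turn about the tool's z in degrees. In form: x y z turn; .... A call has 1 to 12 rows; each row shifts and turns the commanded pose from where the row before left it, along the tool's axes as they then stand; what a row does not reach is not made up. A row lasts 1/12 s, in which the tool goes at most 41.7 mm and 7.16 degrees, less where a joint would pass 70% of its speed; a pose out of reach is approached as far as the arm can. A call with a gripper value outside its range is refused whole. "claw" is the finger opening in cm, from 0 to 8.7, set as the call begins (left out, the last holds). The fingers move at their own pace and stop on an object; the grip force is fixed at half the most. Time passes only in rows, so rows that do not move let the fingers close. It gives the time, the measured TCP pose, the force, the opening and the grip force at its end, in the units of the state.
- sense(): the state, without advancing time (a new reading comes with each control period).
- cams.capture(name): name is "scene" or "top" or "wrist"; returns a dict with "frame" (420x560x3 uint8, blue, green, red), "vertical_fov" (degrees; the focal length in pixels is half the picture's height over the tangent of half this angle, whatever the lens; pixels are square), "cx", "cy" (the principal point, pixels), "eye" and "rotation" of the camera in the world; the wrist camera has in their place "tool_from_camera" (4x4, takes a point from camera to tool coordinates, whose origin is the TCP and whose axes are the flange's). Camera axes: x right, y down, z forward; pixel columns grow to the right and rows downward; lengths in m; the calibration is good to about 2 mm. A picture is of the moment at which its call begins: read the wrist's pose just before it. There is no depth.
- r.finish_job(): hands the job in; it is judged then, once.
The state is a dict: "time_s": time; "joints": joint angles; "joint_velocities": joint speeds; "effort": joint torques, N m; "tcp_pos": TCP position; "ee_rot": TCP orientation; "wrist_force": force on the tool from outside, world axes, zero at the start; "moment": the same for the moment, N m; "gripper_width": opening from 0.0 (shut) to 1.0 (fully open); "gripper_force": force on a finger pad.
Only numpy, scipy, OpenCV 4.12 (cv2) and the standard library are available. Lean on these libraries where they do the work, as an engineer would, in place of code of your own. Each camera call takes 0.05 s, during which the arm holds its last target. There are 200 camera calls.

## Working session

There is one attempt and no reset: what is moved stays moved. The work goes in short steps, Python scripts to look and compute and a tool call to move; the robot and the scene stay as the last step left them, time stands still between calls to the robot, and variables do not carry over. Pictures are saved under pics/ and viewed, at most 10 in all, crops included, and the job is handed in when it is done.

Besides the shell and the picture viewer there is one more tool, called as a command line: name --argument value ..., lists and objects as JSON in quotes. step_arm: Moves the arm, as the interface text tells. Its arguments: {"type":"object","properties":{"targets":{"type":"string"},"claw":{"type":"number"}},"required":["targets"]}

```bash
mkdir -p pics; cat > h.py <<'E'
import numpy as np, cv2
from station import sense, cams, r
def cap(n):
    s=sense(); c=cams.capture(n); f=c["frame"].shape[0]/2/np.tan(np.radians(c["vertical_fov"])/2)
    if n=="wrist":
        T=np.array(c["tool_from_camera"]); R0=np.array(s["ee_rot"]); R=R0@T[:3,:3]; e=np.array(s["tcp_pos"])+R0@T[:3,3]
    else: R=np.array(c["rotation"]); e=np.array(c["eye"])
    return dict(im=c["frame"],f=f,cx=c["cx"],cy=c["cy"],R=R,e=e)
def ray(c,u,v):
    d=c["R"]@np.array([(u-c["cx"])/c["f"],(v-c["cy"])/c["f"],1]); return d/np.linalg.norm(d)
def plane(c,u,v,z):
    d=ray(c,u,v); return c["e"]+d*(z-c["e"][2])/d[2]
def two(c1,p1,c2,p2):
    a,b=ray(c1,*p1),ray(c2,*p2); t=np.linalg.lstsq(np.c_[a,-b],c2["e"]-c1["e"],rcond=None)[0]
    p,q=c1["e"]+a*t[0],c2["e"]+b*t[1]; return (p+q)/2,np.linalg.norm(p-q)
def proj(c,P):
    q=c["R"].T@(np.array(P)-c["e"]); return np.array([c["cx"]+c["f"]*q[0]/q[2],c["cy"]+c["f"]*q[1]/q[2]])
E
python3 - <<'E'
from h import *
import pickle
a=cap("scene");b=cap("top");w=cap("wrist")
pickle.dump((a,b,w),open("c0.pkl","wb"))
cv2.imwrite("pics/scene.png",cv2.resize(a["im"],(800,600)));cv2.imwrite("pics/top.png",cv2.resize(b["im"],(800,600)))
for c in(a,b,w):print(c["e"].round(3),c["R"].round(3).tolist(),c["f"],c["cx"],c["cy"])
s=sense();print(s["time_s"],np.array(s["ee_rot"]).round(3).tolist(),s["wrist_force"])
E
```

```text
[-0.026  0.9    0.953] [[-0.855, -0.332, 0.398], [-0.518, 0.545, -0.66], [0.002, -0.77, -0.638]] 495.7492158545913 286.5868631083064 210.97809145212716
[0.429 0.045 1.582] [[0.004, -0.999, 0.049], [-1.0, -0.005, -0.018], [0.018, -0.049, -0.999]] 467.95019822016076 281.47465974179516 212.38221172579603
[ 0.145 -0.613  0.385] [[-0.346, 0.901, 0.263], [0.938, 0.331, 0.1], [0.003, 0.282, -0.96]] 355.710431876462 279.6418063621721 205.84840882531478
0.15 [[-0.938, -0.347, -0.001], [-0.347, 0.938, 0.002], [0.0, 0.002, -1.0]] [-0.22306614 -0.82262735  0.13066269]
```

View pics/scene.png

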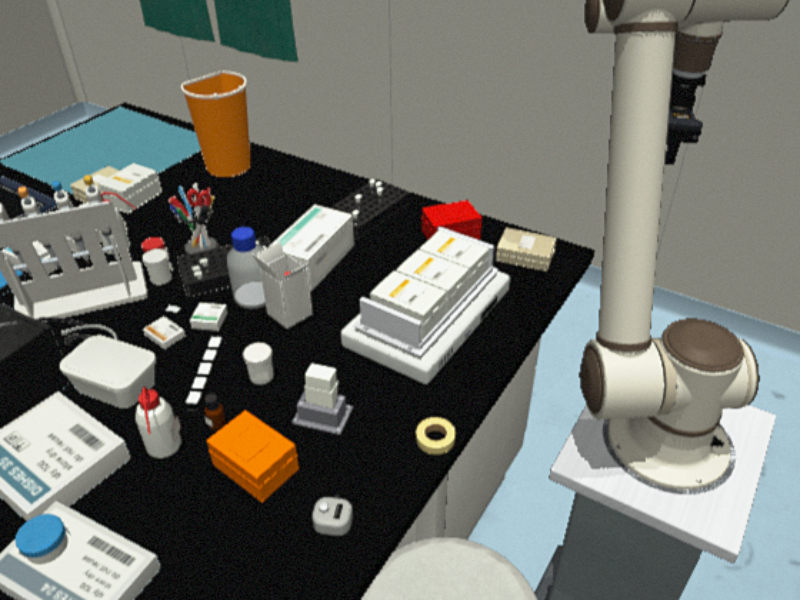

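View pics/top.png

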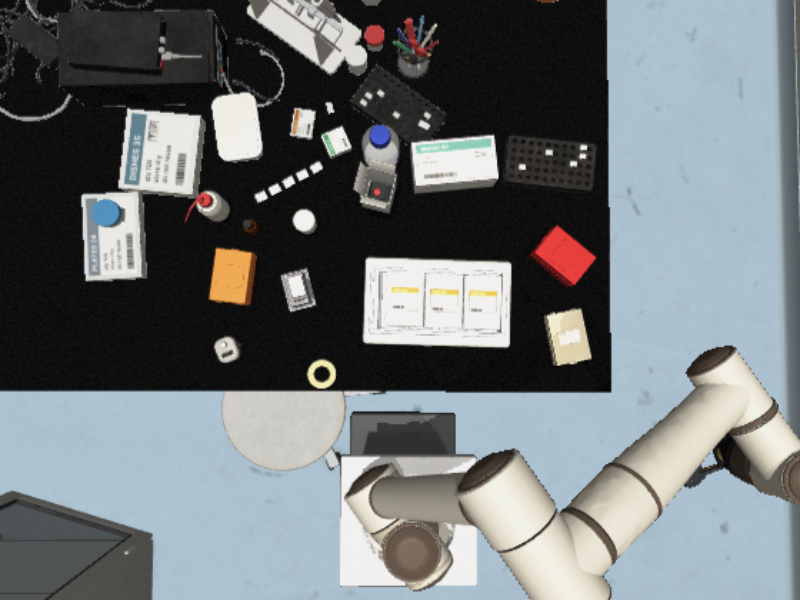

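The scene view shows the wedge in its grey stand at (320,385), and the shaker with three white boxes at (430,290). The jar is at (258,362), the tape at (435,436) and the oil at (213,412), all in 800x600 pixels. In the top view the wedge is at (297,287) and the gap is near (383,300).

Things that could be taken for the wedge in the top view are the jar (305,221), the grey device (227,348) and the small white boxes (335,140). Only (297,287) sits in a grey stand. The orange box (232,276) and the red box (563,255) are decoys. I'll check with a close crop.

```bash
python3 - <<'E'
from h import *
import pickle
a,b,w=pickle.load(open("c0.pkl","rb"))
t=cv2.resize(b["im"][175:250,185:370],None,fx=4,fy=4,interpolation=cv2.INTER_CUBIC)
s=cv2.resize(a["im"][245:310,195:355],None,fx=4,fy=4,interpolation=cv2.INTER_CUBIC)
o=np.zeros((t.shape[0]+s.shape[0],740,3),np.uint8);o[:300,:740]=t;o[300:,:640]=s
cv2.imwrite("pics/crop.png",o)
# coarse: head top centre (full px)
print("wedge",two(a,(320*.7,372*.7),b,(298*.7,284*.7)))
for n,p in dict(shl=(364,258),shr=(510,346),gap=(383,301)).items(): print(n,plane(b,p[0]*.7,p[1]*.7,.06 if n!="gap" else .122).round(3))
E
```

```text
wedge (array([0.54411877, 0.24992447, 0.09228579]), np.float64(0.0004771747743392021))
shl [0.607 0.105 0.06 ]
shr [ 0.408 -0.229  0.06 ]
gap [0.506 0.06  0.122]
```

View pics/crop.png

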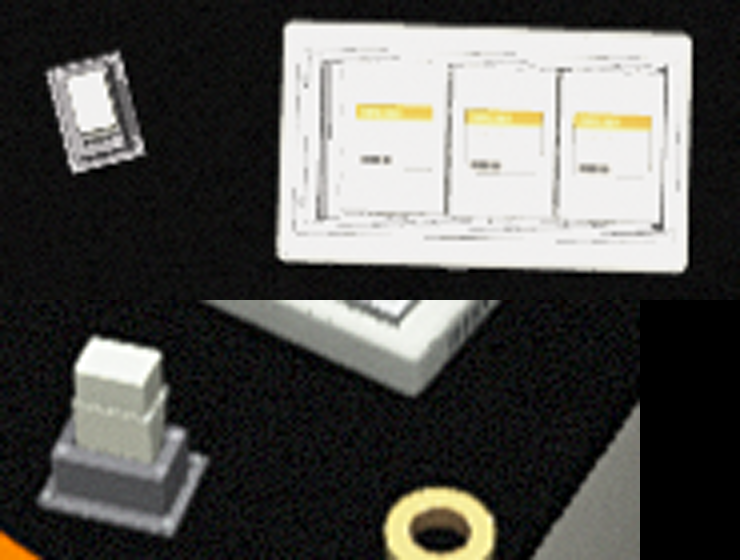

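The crop confirms it: a white wedge with a grooved head stands in the grey stand, yawed about +11°. The gap is at the left end of the box row.

step_arm --targets "-2.38 2.67 -0.13 0;-2.38 2.67 -0.13 0;-2.38 2.67 -0.13 0;-2.38 2.67 -0.13 0;-2.38 2.67 -0.13 0;-2.38 2.67 -0.13 0;-2.38 2.67 -0.13 0;-2.38 2.67 -0.13 0;-2.38 2.67 -0.13 0;-2.38 2.67 -0.13 0;-2.38 2.67 -0.13 0;-2.38 2.67 -0.13 0"

```text
time_s: 1.15
tcp_pos: [0.3737, -0.1847, 0.2383]
ee_rot: [[-0.938, -0.347, 0.0], [-0.347, 0.938, 0.0], [-0.0, -0.0, -1.0]]
wrist_force: [1.2, 1.0, -0.4]
gripper_width: 0.998
gripper_force: 0.0
```

step_arm --targets "-2.38 2.67 -0.13 -3;-2.38 2.67 -0.13 -3;-2.38 2.67 -0.13 -3;-2.38 2.67 -0.13 0;-2.38 2.67 -0.13 0;-2.38 2.67 -0.13 0;0 0 0 0;0 0 0 0"

```text
time_s: 1.82
tcp_pos: [0.4305, 0.0217, 0.2457]
ee_rot: [[-0.87, -0.493, -0.001], [-0.493, 0.87, -0.0], [0.001, 0.0, -1.0]]
wrist_force: [0.1, 0.0, 0.9]
gripper_width: 1.001
gripper_force: 0.0
```

```bash
python3 - <<'E'
from h import *
import pickle
w=cap("wrist");pickle.dump(w,open("g1.pkl","wb"));cv2.imwrite("pics/g1.png",cv2.resize(w["im"],(800,600)))
s=sense();print(s["time_s"],np.round(s["tcp_pos"],3),np.array(s["ee_rot"]).round(3).tolist())
E
```

```text
1.8667 [0.43  0.021 0.246] [[-0.871, -0.491, -0.001], [-0.491, 0.871, -0.0], [0.001, 0.0, -1.0]]
```

View pics/g1.png

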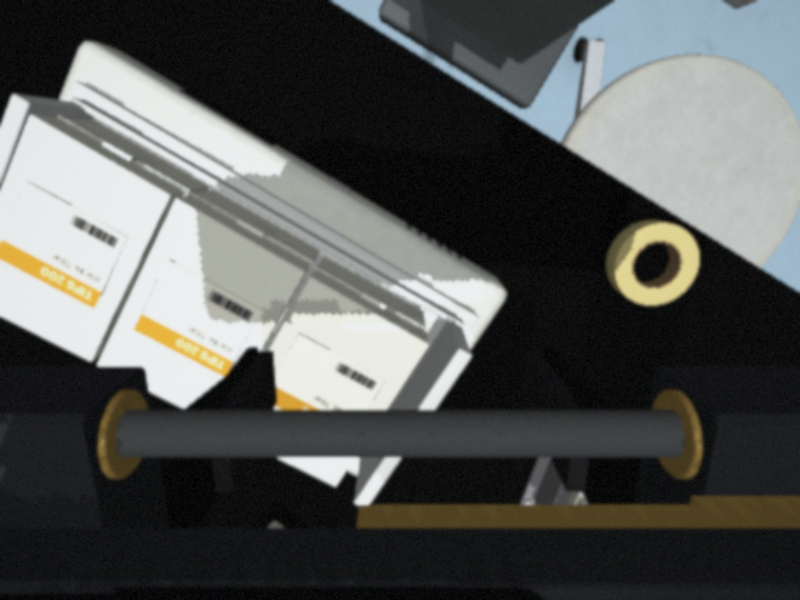

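The gripper hides the bottom third of the wrist view. The gap is visible near (410,400). I'll move further out and higher so that both the gap and the wedge are in view.

step_arm --targets "0 0 0 6;0 0 0 6;0 0 0 6;0 0 0 6;-2.26 2.6 -1.08 0;-2.26 2.6 -1.08 0;-2.26 2.6 -1.08 0;-2.26 2.6 -1.08 0;-2.26 2.6 -1.08 0;0 0 0 0;0 0 0 0"

```text
time_s: 2.78
tcp_pos: [0.5315, 0.1598, 0.2992]
ee_rot: [[-0.996, -0.092, -0.001], [-0.092, 0.996, -0.001], [0.001, -0.0, -1.0]]
wrist_force: [-0.7, 0.2, 0.1]
gripper_width: 0.996
gripper_force: 0.0
```

```bash
python3 - <<'E'
from h import *
import pickle
w=cap("wrist");pickle.dump(w,open("g2.pkl","wb"));cv2.imwrite("pics/g2.png",cv2.resize(w["im"],(800,600)))
s=sense();print(s["time_s"],np.round(s["tcp_pos"],3),np.array(s["ee_rot"]).round(3).tolist())
E
```

```text
2.8333 [0.531 0.159 0.299] [[-0.996, -0.091, -0.002], [-0.091, 0.996, -0.001], [0.002, -0.001, -1.0]]
```

View pics/g2.png

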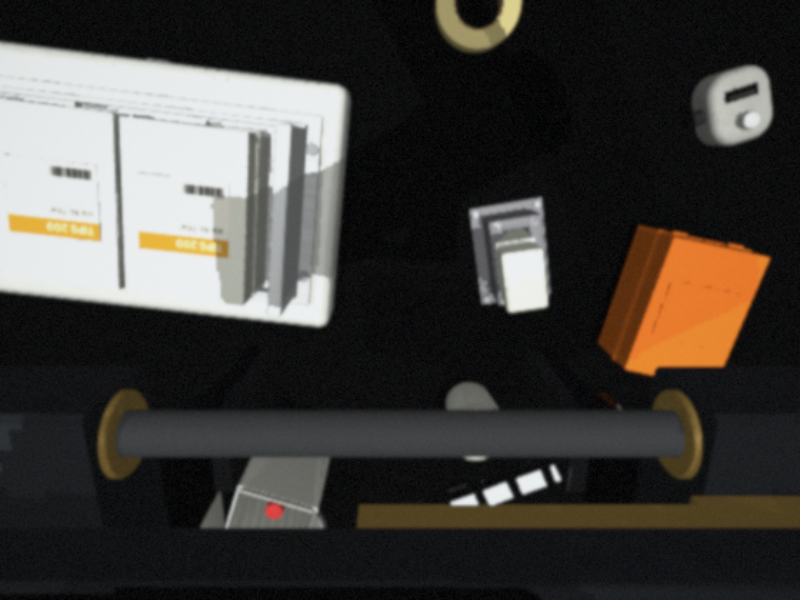

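The wedge head top is centred at about (525,278) and the gap lies between the box edge (~(240,215)) and the wall (~(285,215)). I'll take a second view with a baseline in y.

step_arm --targets "0 2.4 1.3 0;0 2.4 1.3 0;0 2.4 1.3 0;0 0 0 0;0 0 0 0"

```text
time_s: 3.25
tcp_pos: [0.5231, 0.2304, 0.2599]
ee_rot: [[-0.996, -0.093, -0.002], [-0.093, 0.996, -0.002], [0.003, -0.002, -1.0]]
wrist_force: [-0.0, 0.3, -0.1]
gripper_width: 1.001
gripper_force: 0.0
```

```bash
python3 - <<'E'
from h import *
import pickle
w=cap("wrist");pickle.dump(w,open("g3.pkl","wb"))
g=pickle.load(open("g2.pkl","rb"))
cs=[]
for c,z in((g,.092),(w,.092)):
    p=proj(c,(.544,.25,.09)).astype(int);print(p,proj(c,(.506,.06,.122)))
    x0,y0=p-35;x0=max(x0,0);y0=max(y0,0)
    m=(c["im"].min(2)>190).astype(np.uint8);q=np.zeros_like(m);q[y0:y0+70,x0:x0+70]=m[y0:y0+70,x0:x0+70]
    k=max(cv2.findContours(q,0,2)[0],key=cv2.contourArea)
    rc=cv2.minAreaRect(k);print(rc);bp=cv2.boxPoints(rc);print([plane(c,*b,.098)[:2].round(4).tolist() for b in bp]);cs.append(rc[0])
print(two(g,cs[0],w,cs[1]))
def crop(c):
    u,v=proj(c,(.506,.06,.122)).astype(int);x0=max(u-50,0);y0=max(v-70,0);print("crop",x0,y0)
    return cv2.resize(c["im"][y0:y0+140,x0:x0+95],None,fx=4,fy=4,interpolation=cv2.INTER_CUBIC)
a,b=crop(g),crop(w);cv2.imwrite("pics/gap.png",np.hstack([a,b]))
s=sense();print(s["time_s"],np.round(s["tcp_pos"],4))
E
```

```text
[361 195] [177.85983991 148.50445656]
((367.453857421875, 195.6307830810547), (40.559356689453125, 28.52798843383789), 82.87498474121094)
[[0.5232, 0.2334], [0.5168, 0.2622], [0.5597, 0.275], [0.5664, 0.2453]]
[298 208] [ 81.88066371 156.61327071]
((303.7999572753906, 221.5999755859375), (17.5362491607666, 29.415645599365234), 81.8698959350586)
[[0.5492, 0.2405], [0.5425, 0.2678], [0.5598, 0.2723], [0.5666, 0.2447]]
(array([0.54175456, 0.25129166, 0.11900259]), np.float64(0.012194333734677258))
crop 127 78
crop 31 86
3.3 [0.5238 0.2302 0.2609]
```

View pics/gap.png

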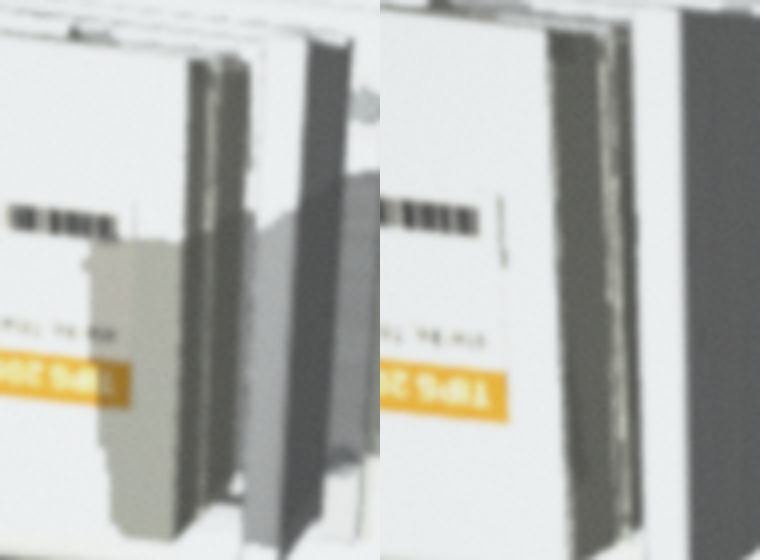

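Left panel: the box's top edge runs (188,60)→(172,540), and the wall's inner top edge runs (256,50)→(243,545). Right panel: the box edge runs (550,28)→(572,555), and the wall's inner edge runs (635,10)→(645,560). The head's second view was partly in shadow, so I'll get a crop of the head.

```bash
python3 - <<'E'
from h import *
import pickle
g=pickle.load(open("g2.pkl","rb"));w=pickle.load(open("g3.pkl","rb"))
L=lambda p:(127+p[0]/4,78+p[1]/4)
Rr=lambda p:(31+(p[0]-380)/4,86+p[1]/4)
for n,(l,r_) in dict(box=(((188,60),(172,540)),((550,28),(572,555))),wall_in=(((256,50),(243,545)),((635,10),(645,560))),wall_out=(((303,40),(280,545)),((682,10),(688,560)))).items():
    for c,F,e in((g,L,l),(w,Rr,r_)):
        a,b=[plane(c,*F(p),.122) for p in e]
        y=a[1]+(b[1]-a[1])*(.506-a[0])/(b[0]-a[0])
        print(n,a[:2].round(4),b[:2].round(4),"y@.506",y.round(4),"yaw",np.degrees(np.arctan2(b[1]-a[1],b[0]-a[0])).round(2))
    # height: intersect edge planes
    n1=np.cross(ray(g,*L(l[0])),ray(g,*L(l[1])));n2=np.cross(ray(w,*Rr(r_[0])),ray(w,*Rr(r_[1])))
    P=np.linalg.solve([n1,n2,[1,0,0]],[n1@g["e"],n2@w["e"],.506]);print(n,"pt",P.round(4))
o=[]
for c in(g,w):
    u,v=proj(c,(.544,.25,.09)).astype(int);x0,y0=u-35,v-45;print(x0,y0)
    o.append(cv2.resize(c["im"][y0:y0+90,x0:x0+70],None,fx=5.5,fy=5.5,interpolation=cv2.INTER_CUBIC))
cv2.imwrite("pics/wed.png",np.hstack(o));print(o[0].shape)
E
```

```text
box [0.4558 0.0559] [0.5713 0.0529] y@.506 0.0546 yaw -1.53
box [0.4546 0.0565] [0.568  0.0536] y@.506 0.0552 yaw -1.47
box pt [0.506  0.054  0.1199]
wall_in [0.4522 0.0713] [0.571  0.0706] y@.506 0.071 yaw -0.36
wall_in [0.4496 0.0738] [0.5677 0.0698] y@.506 0.0719 yaw -1.92
wall_in pt [0.506  0.0702 0.1186]
wall_out [0.4491 0.0819] [0.5701 0.0799] y@.506 0.081 yaw -0.98
wall_out [0.4487 0.0832] [0.5668 0.0794] y@.506 0.0814 yaw -1.83
wall_out pt [0.506  0.0806 0.1204]
326 150
263 163
(495, 385, 3)
```

View pics/wed.png

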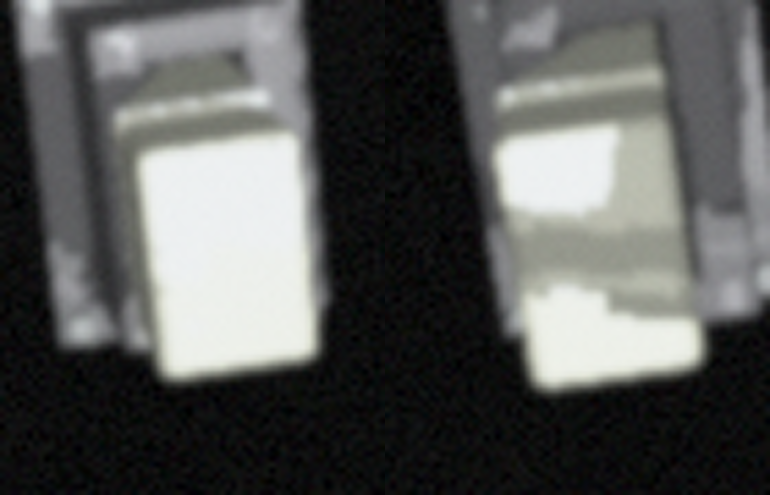

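Head top corners, left panel: (140,155), (298,135), (320,358), (163,382). Right panel: (497,145), (665,121), (705,362), (535,390).

```bash
python3 - <<'E'
from h import *
import pickle
g=pickle.load(open("g2.pkl","rb"));w=pickle.load(open("g3.pkl","rb"))
A=[(140,155),(298,135),(320,358),(163,382)];B=[(497,145),(665,121),(705,362),(535,390)]
for n,o,A_ ,c in (("g",(326,150),A,g),("w",(263,163),[(x-385,y) for x,y in B],w)):
    q=np.array([plane(c,o[0]+x/5.5,o[1]+y/5.5,.103) for x,y in A_]);print(n,q[:,:2].round(4).tolist(),q.mean(0).round(4),np.degrees(np.arctan2(*(q[2]+q[3]-q[0]-q[1])[[1,0]])))
for a,b in zip(A,B): print(two(g,(326+a[0]/5.5,150+a[1]/5.5),w,(263+(b[0]-385)/5.5,163+b[1]/5.5)))
E
```

```text
g [[0.5231, 0.2331], [0.5167, 0.2619], [0.5595, 0.2735], [0.5671, 0.2441]] [0.5416 0.2532 0.103 ] 14.639763996266018
w [[0.5233, 0.2335], [0.5166, 0.2612], [0.5585, 0.2732], [0.5664, 0.2443]] [0.5412 0.253  0.103 ] 14.971508525679136
(array([0.52359524, 0.23356266, 0.10111061]), np.float64(0.0002322087317196555))
(array([0.51593975, 0.26080728, 0.10648178]), np.float64(0.00028613349031195547))
(array([0.5589805 , 0.27333287, 0.1030515 ]), np.float64(0.000980910309389231))
(array([0.56736304, 0.24449505, 0.10113106]), np.float64(0.0005615351741608597))
```

```bash
python3 - <<'E'
from h import *
import pickle
g=pickle.load(open("g2.pkl","rb"))
for p,z in(((600,345),0),((630,372),.05),((675,230),.09),((675,230),.05)):print(plane(g,p[0]*.7,p[1]*.7,z).round(3))
E
```

```text
[0.623 0.365 0.   ]
[0.628 0.373 0.05 ]
[0.496 0.36  0.09 ]
[0.5   0.382 0.05 ]
```

step_arm --claw 6.0 --targets "0 0 0 -4.75;0 0 0 -4.75;-2.28 1.76 2 0;0 0 3 0;0 0 3 0;0 0 3 0;0 0 0 0;0 0 0 0"

```text
time_s: 3.97
tcp_pos: [0.5417, 0.2528, 0.151]
ee_rot: [[-0.967, -0.255, -0.001], [-0.255, 0.967, -0.002], [0.002, -0.002, -1.0]]
wrist_force: [1.5, 0.7, 1.9]
gripper_width: 0.689
gripper_force: 0.0
```

step_arm --targets "0 0 2.7 0;0 0 2.7 0;0 0 2.0 0;0 0 0.8 0;0 0 0 0;0 0 0 0"

```text
time_s: 4.47
tcp_pos: [0.5433, 0.2552, 0.0713]
ee_rot: [[-0.967, -0.256, 0.003], [-0.256, 0.967, 0.002], [-0.004, 0.001, -1.0]]
wrist_force: [0.6, 1.0, 0.8]
gripper_width: 0.689
gripper_force: 0.0
```

step_arm --claw 2.5 --targets "0 0 0 0;0 0 0 0;0 0 0 0;0 0 0 0;0 0 0 0;0 0 0 0"

```text
time_s: 4.97
tcp_pos: [0.542, 0.2549, 0.0694]
ee_rot: [[-0.967, -0.256, 0.001], [-0.256, 0.967, 0.001], [-0.001, 0.0, -1.0]]
wrist_force: [-0.0, -0.2, 1.4]
gripper_width: 0.353
gripper_force: 29.9
```

step_arm --targets "0 0 -0.5 0;0 0 -1.5 0;0 0 -2.2 0;0 0 -2.2 0;0 0 -2.2 0;0 0 -2.2 0;0 0 -2.2 0;0 0 -1.6 0;0 0 0 0;0 0 0 0"

```text
time_s: 5.8
tcp_pos: [0.5417, 0.2548, 0.2156]
ee_rot: [[-0.967, -0.256, 0.001], [-0.256, 0.967, 0.001], [-0.001, 0.001, -1.0]]
wrist_force: [-0.4, 0.9, -0.8]
gripper_width: 0.35
gripper_force: 29.8
```

```bash
python3 - <<'E'
from h import *
import pickle
s=cap("scene");w=cap("wrist");t=cap("top");pickle.dump((s,t,w),open("l.pkl","wb"))
S=sense();P=np.array(S["tcp_pos"]);print(P,S["wrist_force"])
u,v=proj(s,P).astype(int);o=[cv2.resize(s["im"][max(v-60,0):max(v-60,0)+120,u-50:u+50],None,fx=4,fy=4,interpolation=cv2.INTER_CUBIC)]
print(u-50,max(v-60,0))
o.append(cv2.resize(w["im"][100:340,180:380],(400,480)))
cv2.imwrite("pics/lift.png",np.hstack(o))
E
```

```text
[0.54094236 0.25413136 0.21329476] [-0.89384608 -0.13654284 -0.88274198]
169 164
```

View pics/lift.png

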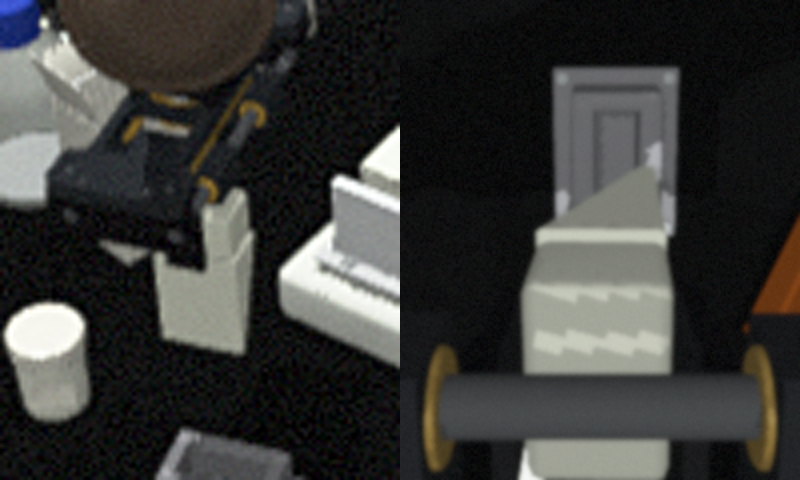

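The wedge is gripped upright, with the slope on the −y side. I'll move it over the gap.

step_arm --targets "0 0 0 5.5;0 0 0 5.5;0 0 0 5.5;0.35 -2.91 0 0;0.35 -2.91 0 0;0.35 -2.91 0 0;0.35 -2.91 0 0;0.35 -2.91 0 0;0.35 -2.91 0 0;0.35 -2.91 0 0;0 0 0 0;0 0 0 0"

```text
time_s: 6.95
tcp_pos: [0.5106, 0.0503, 0.214]
ee_rot: [[-0.999, 0.032, -0.002], [0.032, 0.999, -0.001], [0.002, -0.001, -1.0]]
wrist_force: [-0.4, -0.2, -1.1]
gripper_width: 0.347
gripper_force: 30.0
```

```bash
python3 - <<'E'
from h import *
import pickle
s,t,w=pickle.load(open("l.pkl","rb"))
w=cap("wrist");S=sense();P=np.array(S["tcp_pos"]);R=np.array(S["ee_rot"])
print(S["time_s"],P.round(4),S["wrist_force"],R.round(3).tolist())
for y in(.0092,.0152):
  for z in (.064,):print("foot",y,proj(w,P+R@np.array([.025,y,z])))
print("head",proj(w,P+R@np.array([.023,.0152,-.034])))
cv2.imwrite("pics/over.png",cv2.resize(w["im"][60:300,180:400],(733,600) and (550,600),interpolation=cv2.INTER_CUBIC))
E
```

```text
7.0 [0.511  0.0512 0.2141] [ 0.18131134  0.35073182 -1.88328689] [[-1.0, 0.03, -0.001], [0.03, 1.0, -0.0], [0.001, -0.001, -1.0]]
foot 0.0092 [295.31007205 185.32647339]
foot 0.0152 [304.48446519 185.30243329]
head [321.28440164 246.78770109]
```

View pics/over.png

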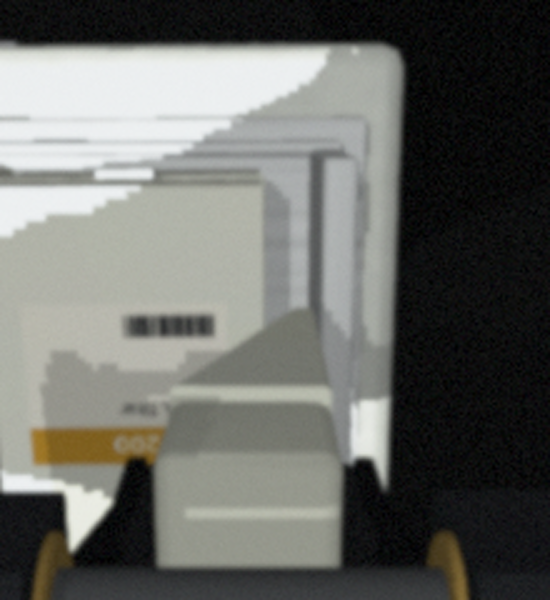

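Foot corner observed at (312,308), predicted (311,313), so the wedge is vertical in the grip. The box edge is at x≈262 and the wall's inner top edge at x≈325. Next I'll convert these to a lateral clearance.

```bash
python3 - <<'E'
from h import *
w=cap("wrist");S=sense();P=np.array(S["tcp_pos"]);R=np.array(S["ee_rot"])
for n,a,b in(("box",(262,185),(263,300)),("wall_in",(325,160),(326,310)),("wall_out",(353,160),(353,400))):
    for p in(a,b): print(n,(R.T@(plane(w,180+p[0]/2.5,60+p[1]/2.5,.122)-P)*1000).round(1))
im=cv2.cvtColor(w["im"],6)
for v in(132,145,160,170):print(v,im[v,278:330].tolist())
E
```

```text
box [55.4  3.  92.3]
box [22.3  3.4 92.3]
wall_in [62.3 20.7 92.3]
wall_in [19.3 21.9 92.3]
wall_out [62.3 28.5 92.3]
wall_out [-8.6 30.7 92.2]
132 [133, 133, 131, 130, 138, 141, 143, 142, 143, 150, 164, 171, 172, 172, 173, 172, 171, 171, 170, 171, 173, 171, 171, 163, 138, 112, 97, 93, 91, 109, 139, 162, 173, 179, 177, 177, 177, 175, 175, 172, 174, 171, 156, 141, 134, 134, 138, 150, 161, 166, 169, 166]
145 [177, 179, 176, 177, 175, 164, 147, 139, 134, 137, 137, 134, 135, 135, 134, 137, 143, 159, 165, 170, 167, 169, 168, 158, 133, 108, 94, 93, 95, 114, 146, 167, 175, 177, 176, 177, 174, 175, 173, 174, 173, 168, 148, 132, 130, 129, 129, 132, 146, 159, 169, 171]
160 [178, 177, 178, 178, 175, 163, 150, 140, 140, 143, 141, 141, 139, 142, 140, 143, 151, 163, 175, 176, 176, 177, 174, 162, 132, 104, 91, 90, 99, 121, 150, 170, 175, 177, 178, 175, 175, 175, 174, 174, 171, 161, 152, 144, 141, 140, 149, 161, 168, 170, 171, 169]
170 [177, 176, 178, 178, 174, 168, 152, 142, 142, 142, 140, 137, 142, 142, 140, 141, 149, 163, 172, 176, 175, 175, 171, 159, 127, 101, 92, 90, 104, 128, 155, 170, 175, 177, 174, 176, 176, 174, 174, 171, 167, 155, 143, 138, 137, 142, 157, 165, 167, 168, 167, 167]
```

Wall inner face at tool y ≈ +19.5 mm, box at +3, foot from 9.2 to 15.2. The wedge is aligned, so I'll descend to foot ~15 mm inside the gap and feel for the wall.

step_arm --targets "0 0 1.5 -0.4;0 0 1.5 0;0 0 0.8 0;0 0 0.5 0;0 0 0 0;0 0 0 0;0 0 0 0"

```text
time_s: 7.63
tcp_pos: [0.512, 0.0521, 0.1726]
ee_rot: [[-1.0, 0.022, 0.001], [0.022, 1.0, 0.0], [-0.001, 0.0, -1.0]]
wrist_force: [-0.8, -0.0, -0.6]
gripper_width: 0.349
gripper_force: 30.0
```

step_arm --targets "0 0.1 0 0;0 0.1 0 0;0 0.1 0 0;0 0 0 0;0 0 0 0"

```text
time_s: 8.05
tcp_pos: [0.5115, 0.0546, 0.1722]
ee_rot: [[-1.0, 0.022, 0.0], [0.022, 1.0, -0.0], [-0.0, -0.0, -1.0]]
wrist_force: [-0.3, -0.3, -2.2]
gripper_width: 0.346
gripper_force: 30.0
```

step_arm --targets "0 0.05 0 0;0 0.05 0 0;0 0 0 0;0 0 0 0"

```text
time_s: 8.38
tcp_pos: [0.5113, 0.0552, 0.172]
ee_rot: [[-1.0, 0.022, -0.001], [0.022, 1.0, -0.001], [0.0, -0.001, -1.0]]
wrist_force: [0.9, -3.9, 0.3]
gripper_width: 0.345
gripper_force: 30.0
```

Wall contact felt (−3.9 N). I'll back off a hair and drive down.

step_arm --targets "0 -0.05 0 0;0 0 0.3 0;0 0 0.3 0;0 0 0.3 0;0 0 0.3 0;0 0 0.3 0;0 0 0.3 0;0 0 0 0;0 0 0 0"

```text
time_s: 9.13
tcp_pos: [0.5113, 0.0552, 0.1534]
ee_rot: [[-1.0, 0.022, -0.001], [0.022, 1.0, -0.0], [0.001, -0.0, -1.0]]
wrist_force: [0.7, -2.5, -2.3]
gripper_width: 0.347
gripper_force: 30.0
```

step_arm --targets "0 0 0.2 0;0 0 0.2 0;0 0 0.2 0;0 0 0.2 0;0 0 0.2 0;0 0 0 0;0 0 0 0"

```text
time_s: 9.72
tcp_pos: [0.5115, 0.0552, 0.1437]
ee_rot: [[-1.0, 0.022, 0.0], [0.022, 1.0, 0.0], [-0.0, 0.0, -1.0]]
wrist_force: [0.3, -3.4, 1.5]
gripper_width: 0.346
gripper_force: 30.0
```

step_arm --targets "0 0 0.15 0;0 0 0.15 0;0 0 0.1 0;0 0 0.1 0;0 0 0 0;0 0 0 0"

```text
time_s: 10.22
tcp_pos: [0.5115, 0.0553, 0.1389]
ee_rot: [[-1.0, 0.022, 0.0], [0.022, 1.0, 0.0], [-0.0, 0.0, -1.0]]
wrist_force: [-0.5, -2.9, 2.7]
gripper_width: 0.348
gripper_force: 30.0
```

step_arm --targets "0 0 0.1 0;0 0 0.1 0;0 0 0 0;0 0 0 0"

```text
time_s: 10.55
tcp_pos: [0.5118, 0.0556, 0.1375]
ee_rot: [[-1.0, 0.022, 0.001], [0.022, 1.0, 0.001], [-0.001, 0.001, -1.0]]
wrist_force: [-0.8, -1.1, 5.9]
gripper_width: 0.35
gripper_force: 30.0
```

step_arm --targets "0 0 0.1 0;0 0 0 0;0 0 0 0"

```text
time_s: 10.8
tcp_pos: [0.512, 0.0558, 0.137]
ee_rot: [[-1.0, 0.022, 0.002], [0.022, 1.0, 0.001], [-0.002, 0.001, -1.0]]
wrist_force: [-1.4, -1.4, 7.9]
gripper_width: 0.349
gripper_force: 30.0
```

step_arm --targets "0 0 0.05 0;0 0 0 0;0 0 0 0"

```text
time_s: 11.05
tcp_pos: [0.512, 0.0558, 0.1369]
ee_rot: [[-1.0, 0.022, 0.002], [0.022, 1.0, 0.001], [-0.002, 0.001, -1.0]]
wrist_force: [-2.3, -1.6, 10.9]
gripper_width: 0.349
gripper_force: 30.0
```

step_arm --targets "0 0 0.1 0;0 0 0 0;0 0 0 0"

```text
time_s: 11.3
tcp_pos: [0.5122, 0.0558, 0.1366]
ee_rot: [[-1.0, 0.021, 0.003], [0.021, 1.0, 0.001], [-0.003, 0.001, -1.0]]
wrist_force: [-3.3, -0.2, 13.5]
gripper_width: 0.348
gripper_force: 30.0
```

step_arm --targets "0 0 0.04 0;0 0 0 0;0 0 0 0;0 0 0 0"

```text
time_s: 11.63
tcp_pos: [0.5122, 0.0558, 0.1366]
ee_rot: [[-1.0, 0.021, 0.003], [0.021, 1.0, 0.001], [-0.003, 0.001, -1.0]]
wrist_force: [-4.0, -0.3, 15.8]
gripper_width: 0.349
gripper_force: 30.0
```

Seated: foot ~12.5 mm above the platform with a 16 N push. I'll unload the arm, then open.

step_arm --targets "0 0 -0.15 0;0 0 -0.15 0;0 0 0 0;0 0 0 0"

```text
time_s: 11.97
tcp_pos: [0.512, 0.0558, 0.1369]
ee_rot: [[-1.0, 0.022, 0.001], [0.022, 1.0, 0.001], [-0.001, 0.001, -1.0]]
wrist_force: [2.6, 0.0, 0.5]
gripper_width: 0.346
gripper_force: 30.0
```

step_arm --claw 6.0 --targets "0 0 0 0;0 0 0 0;0 0 0 0;0 0 0 0;0 0 0 0"

```text
time_s: 12.38
tcp_pos: [0.5111, 0.0553, 0.1368]
ee_rot: [[-1.0, 0.022, -0.001], [0.022, 1.0, 0.0], [0.001, -0.0, -1.0]]
wrist_force: [0.6, 0.4, 0.2]
gripper_width: 0.628
gripper_force: 0.0
```

step_arm --targets "0 0 -0.5 0;0 0 -1 0;0 0 -2 0;0 0 -3 0;0 0 -3 0;0 0 -3 0;0 0 -1 0;0 0 0 0;0 0 0 0"

```text
time_s: 13.13
tcp_pos: [0.5112, 0.0553, 0.2725]
ee_rot: [[-1.0, 0.022, 0.001], [0.022, 1.0, 0.001], [-0.001, 0.001, -1.0]]
wrist_force: [0.1, 0.3, -0.4]
gripper_width: 0.686
gripper_force: 0.0
```

```bash
python3 - <<'E'
from h import *
s=cap("scene");w=cap("wrist");S=sense();print(S["time_s"],S["tcp_pos"],S["wrist_force"])
a=cv2.resize(s["im"][145:275,230:365],(400,385),interpolation=cv2.INTER_CUBIC)
b=cv2.resize(w["im"][0:300,:400],(400,300));o=np.zeros((385,800,3),np.uint8);o[:,:400]=a;o[:300,400:]=b
cv2.imwrite("pics/end.png",o)
E
```

```text
13.2333 [0.51049247 0.05501635 0.27072416] [ 0.21110025  0.4098464  -0.05831063]
```

View pics/end.png

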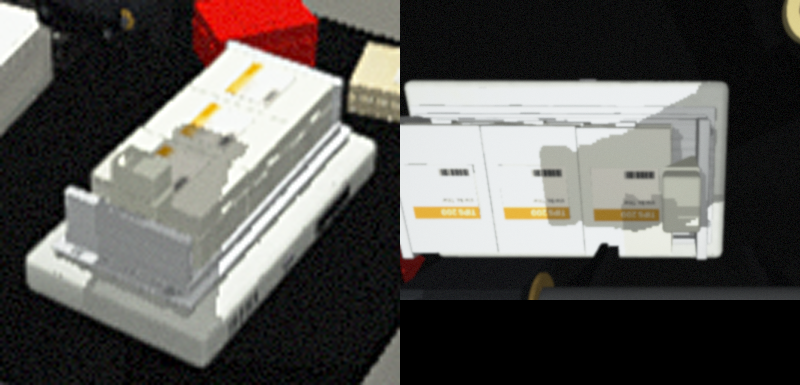

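The end picture shows the wedge standing upright in the gap (left panel (145,170), right panel (682,200)). The boxes are level, with only thin lines between them at (490,190) and (580,190).

```bash
python3 -c "
from station import r
print(r.finish_job())"
```

```text
the job is handed in; nothing more can be done
None
```

The wedge was driven into the gap with about a 16 N push, released, and left standing with the box row tight and level; I handed the job in at about 13 s, and no verdict came back.

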